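# Gather three loose spacer plates onto one locating pin

## Task

Take the locating pin with the square black grip out of its holder and pass it down through the holes of all three loose plates stacked in the aluminium nest and on into the hole in the nest's floor, fully home with its flange resting on the top plate, then let go. The two lower plates are hidden and have slid out of line along the nest: feel for each hole with the pin's nose and use the pin to draw the plates into line, gently, never pressing on the nest with more than about 25 N. Do not disturb the round-headed short pin or the other things on the table.

Things in the scene. Friction and masses are not known exactly. Their poses are not given: they have to be found in the camera images.
- nest: Fixed aluminium nest, an open-topped block 62 (x) x 116 (y) x 56 mm high; origin at the centre of its underside, z up. Pocket 46 (x) x 100 mm (y), floor 30 mm above the table. An 8 mm high clamp foot with a nut juts out at each y end to 78 mm from the centre. Three equal steel plates lie stacked in the pocket; the stack's top is 54 mm above the table.
- floor_hole (a point): Mouth of the hole in the nest's floor, at the nest's middle, 30 mm above the table: 14 mm diameter, 27 mm deep, vertical. Axes as the nest's. A plate that trails by more than about 2 mm can bind on the nose when the pin is only pressed down: draw it a little past the middle and back.
- pocket (a point): Point at the nest's middle, 38 mm above the table (lower plate's upper face; the middle plate's is at 46 mm). The two lower plates are hidden, not measured. Every plate can slide up to 10 mm either way from the middle along the nest's y (1 mm play across); neighbours start at least 6 mm apart. A plate follows the pin in its hole; the plates below mostly stay put.
- top_plate: Top plate in the nest, steel, about 0.12 kg, 44 (x) x 80 (y) x 8 mm, with one 14 mm through hole at its centre (the lower two are the same); origin at the centre of its underside, on the hole's axis. Only friction holds the plates.
- pin: Locating pin, upright in the holder; origin at its nose tip, z up along it. Steel shank 12 mm diameter, 46 mm long, the lowest 16 mm a cone narrowing to a 3 mm tip; flange 26 mm diameter at 46 to 52 mm above the tip; black square grip 24 x 24 mm (flats facing its x and y) at 52 to 92 mm. About 0.11 kg. Home in the nest, the tip is 8 mm above the table.
- holder: Fixed grey plastic pin holder 50 (x) x 150 (y) x 55 mm high, origin at the centre of its underside, with two 14 mm holes at y = -40 and +40 mm; the locating pin stands in one and the short pin in the other, flanges on the holder's top.
- short_pin: A bystander: like the locating pin but with a round black head 24 mm diameter and 22 mm high and a shank of only 30 mm. Origin at its nose tip.
- spare_plate: A bystander: loose steel plate 44 x 80 x 8 mm with a hole, lying on the table nearer the robot.
- jar: A bystander: glass jar 56 mm diameter, 70 mm high, origin at its underside.
- driver: A bystander: screwdriver lying on the table.
- dish: A bystander: shallow glass dish 90 mm diameter, 22 mm high.
- wipes: A bystander: white plastic box 70 x 110 x 30 mm.
Mind the look-alikes: they are no part of the job. What is shaped like the pin but green is not meant.

How it is judged:
By the outcome, as a careful person would: the job done as asked, in the order asked, and still so for the second after the job is handed in, with the robot touching nothing.
It also fails if it takes over 72 s, if anything falls off the work surface, if the arm or the gripper's body presses on something with over 40 N, if the wrist force passes 120 N, or if a joint passes its speed limit or range.

## Robot

A 6-joint arm with a two-finger parallel gripper is mounted at the origin on the work surface. World frame = base frame: x ahead of the robot, y to its left, z up, the work surface at z = 0. Lengths are in m, angles in rad, forces in N, time in s.
With the tool pointing down it reaches from about 0.35 to 0.975 m from the base axis. Payload 4.9 kg.
Tool frame: the origin (TCP) lies on the mounting face of the last link; the fingertips stand 173 mm ahead of it and the grasp point (between the pads) lies ctrl.pinch_z ahead of it (ctrl.pinch_z is the distance from the TCP to the grasp point, in m); z points along the fingers, y is the line along which they close (so a half turn about z gives the same grasp; the last joint's range is limited). The gripper opens to 85 mm and grips with 20 to 120 N. Pads are 22 mm wide; open, the fingers measure 114 mm over their backs; the gripper's body (76 mm by 85 mm) begins 54 mm behind the grasp point. The pads swing forward as they close: fully open they stand 13 mm farther back than shut.
Start: joints at [-1.275, 0.053, 1.613, -0, 1.476, -0.119], TCP at [0.252, -0.572, 0.405] pointing down, gripper open.
Joint ranges: [-3.01, 3.01], [-1.01, 2.22], [0.06, 2.58], [-1.02, 4.17], [0.09, 2.62], [-3.14, 3.14]. Speed limits (rad/s): [2.57, 2.57, 3.14, 3.14, 3.14, 3.14].

## Interface

Orientations are given as a rotation vector (axis times angle).
In Python, from station import telemetry, eyes, ctrl gives the robot as it stands.
- The arm moves only by the tool apply_moves, never from a script. Its argument "plan" is a list of rows, each a list of 5 numbers: the finger opening in m, from 0 to 0.0854, then the shift along the tool's x, y, z in m, then the turn about the tool's z in rad. In form: [[jaw, x, y, z, roll], ...]. A call has 1 to 12 rows; each row is the pose to reach, as a shift and turn from the pose commanded when the call began, along the tool's axes at that moment; what a row does not reach only later rows make up. A row lasts 1/12 s, in which the tool goes at most 41.7 mm and 7.16 degrees, less where a joint would pass 70% of its speed; a pose out of reach is approached as far as the arm can. A call with a gripper value outside its range is refused whole. The fingers move at their own pace and stop on an object; "newtons" is the grip in N (left out, the last holds). Time passes only in rows, so rows that repeat a pose let the fingers close. It gives the time, the measured TCP pose, the force, the opening and the grip force at its end, in the units of the state.
- telemetry.get_obs(): the state, without advancing time (a new reading comes with each control period).
- eyes.get_image(name): name is "scene" or "top" or "wrist"; returns a dict with "img" (420x560x3 uint8, blue, green, red), "range_z" (420x560 float32, m along the optical axis (not along the pixel's ray), 0 where there is no reading), "K" (3x3 intrinsics, pixels), "pose" (4x4, takes a point from camera to world coordinates); the wrist camera has in their place "hand_eye" (4x4, takes a point from camera to tool coordinates, whose origin is the TCP and whose axes are the flange's). Camera axes: x right, y down, z forward; pixel columns grow to the right and rows downward; lengths in m; the calibration is good to about 2 mm. The wrist camera is an equidistant fisheye: a pixel r from the principal point sees the ray r / f radians off the axis. A picture is of the moment at which its call begins: read the wrist's pose just before it.
- ctrl.finish_job(): hands the job in; it is judged then, once.
Trained networks look in a picture, given as the dict that the camera call returned (one of the last four; its "shot" number tells which), for a name from the list of things; names that differ only in an ending like _2 or _b are one class to them, and where a whole thing is asked for, a point or a joint stands for the part that bears it (a point fixed in the world has none). Each returns a list of dicts, best first, with "confidence" (0 to 1); they miss things now and then, are a little off and sometimes report something else, mostly with a low value. They report only what shows in the picture. A call takes as long as a camera call. They do not tell look-alikes from the thing itself.
- eyes.search_frame(thing, picture): "box" ([left, top, right, bottom] in pixels, round what is visible of it).
- eyes.outline_of(thing, picture): "region" (420x560 bool, what is visible of it) and "box" ([left, top, right, bottom] in pixels, round what is visible of it).
- eyes.tip_of(thing, picture): "point" ([column, row] in pixels: a listed point, or the origin of a listed thing).
The state is a dict: "t": time; "q": joint angles; "dq": joint speeds; "effort": joint torques, N m; "tool_pos": TCP position; "tool_rot": TCP orientation; "contact_force": force on the tool from outside, world axes, zero at the start; "wrist_torque": the same for the moment, N m; "opening": finger opening in m; "grip_force": force on a finger pad.
Only numpy, scipy, OpenCV 4.12 (cv2) and the standard library are available. Lean on these libraries where they do the work, as an engineer would, in place of code of your own. Each camera call takes 0.05 s, during which the arm holds its last target. There are 200 camera calls.

## Working session

There is one attempt and no reset: what is moved stays moved. The work goes in short steps, Python scripts to look and compute and a tool call to move; the robot and the scene stay as the last step left them, time stands still between calls to the robot, and variables do not carry over. Pictures are saved under pics/ and viewed, at most 10 in all, crops included, and the job is handed in when it is done.

Besides the shell and the picture viewer there is one more tool, called after "Request:" by a JSON object that holds its "name" and its "arguments". apply_moves: Moves the arm, as the interface text tells. Its arguments: {"type":"object","properties":{"plan":{"type":"array","items":{"type":"array","items":{"type":"number"}}},"newtons":{"type":"number"}},"required":["plan"]}

```bash
mkdir -p pics; ls
cat > h.py <<'E'
import numpy as np, cv2
from station import telemetry, eyes, ctrl
from scipy.spatial.transform import Rotation as R
def world(im):
    K=im["K"];z=im["range_z"];v,u=np.mgrid[:420,:560]
    P=np.stack([(u-K[0,2])/K[0,0]*z,(v-K[1,2])/K[1,1]*z,z,np.ones_like(z)],-1)
    return (P@np.array(im["pose"]).T)[...,:3]
E
python3 - <<'E'
from h import *
o=telemetry.get_obs();print(o["tool_pos"],o["tool_rot"],o["contact_force"],o["opening"],ctrl.pinch_z)
a=eyes.get_image("top");b=eyes.get_image("scene")
cv2.imwrite("pics/top.png",a["img"]);cv2.imwrite("pics/scene.png",b["img"])
for n,im in(("top",a),("scene",b)):
    W=world(im)
    np.save(n+".npy",W)
    for t in["nest","pin","short_pin","holder","top_plate"]:
        for d in eyes.outline_of(t,im)[:3]:
            m=d["region"]&(im["range_z"]>0); print(n,t,round(d["confidence"],2),d["box"],np.round(np.median(W[m],0),3),np.round(W[m].min(0),3),np.round(W[m].max(0),3))
E
```

```text
pics
[ 0.25179243 -0.57173242  0.40348303] [-3.07229816e+00 -6.46492525e-01  3.47670901e-04] [-0.38343185  0.10099745 -0.67175448] 0.08559616833625017 0.1547
top nest 0.58 [143.3, 186.9, 226.2, 236.9] [0.538 0.153 0.055] [ 0.5    0.107 -0.003] [0.601 0.244 0.06 ]
top pin 0.79 [355.4, 184.9, 372.6, 202.3] [ 0.575 -0.166  0.1  ] [ 0.566 -0.181  0.052] [ 0.603 -0.156  0.104]
top pin 0.72 [315.0, 185.4, 338.0, 226.8] [ 0.576 -0.103  0.025] [ 0.526 -0.127  0.001] [ 0.607 -0.079  0.035]
top short_pin 0.75 [393.1, 196.6, 409.5, 213.7] [ 0.562 -0.244  0.082] [ 0.551 -0.263  0.053] [ 0.582 -0.234  0.086]
top short_pin 0.61 [162.2, 311.9, 207.0, 355.3] [0.314 0.17  0.008] [ 0.275  0.128 -0.001] [0.354 0.214 0.012]
top holder 0.93 [337.2, 183.7, 420.2, 225.9] [ 0.562 -0.209  0.054] [ 0.533 -0.303 -0.004] [ 0.624 -0.129  0.082]
top top_plate 0.86 [155.9, 196.4, 195.5, 225.7] [0.55  0.189 0.054] [0.517 0.147 0.033] [0.586 0.232 0.059]
top top_plate 0.47 [151.2, 187.0, 224.6, 238.2] [0.536 0.15  0.055] [ 0.499  0.107 -0.001] [0.595 0.267 0.06 ]
top top_plate 0.28 [152.8, 138.4, 246.1, 157.4] [0.692 0.13  0.022] [ 0.672  0.071 -0.002] [0.721 0.268 0.029]
scene nest 0.74 [313.4, 159.0, 380.1, 205.4] [0.563 0.153 0.036] [ 0.483  0.105 -0.   ] [0.596 0.287 0.06 ]
scene pin 0.83 [254.8, 240.6, 275.8, 277.8] [ 0.585 -0.107  0.025] [ 0.525 -0.126 -0.002] [ 0.609 -0.074  0.035]
scene pin 0.68 [217.6, 242.0, 241.8, 273.7] [ 0.586 -0.173  0.091] [ 0.488 -0.183  0.   ] [ 0.591 -0.109  0.104]
scene short_pin 0.65 [180.8, 272.3, 195.5, 292.9] [ 0.569 -0.25   0.08 ] [ 0.489 -0.26   0.002] [ 0.576 -0.223  0.086]
scene holder 0.9 [164.4, 250.0, 259.5, 326.3] [ 0.586 -0.216  0.054] [ 0.494 -0.286 -0.   ] [ 0.609 -0.108  0.081]
scene top_plate 0.95 [331.5, 158.0, 373.7, 178.6] [0.547 0.187 0.055] [0.513 0.145 0.045] [0.582 0.235 0.058]
scene top_plate 0.49 [315.4, 157.4, 379.1, 208.7] [0.563 0.155 0.037] [ 0.497  0.105 -0.   ] [0.597 0.247 0.06 ]
```

View pics/top.png

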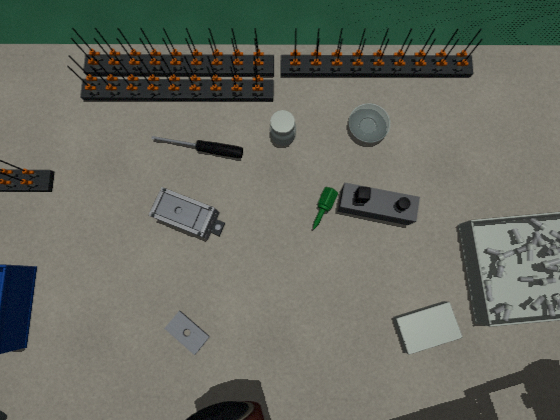

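View pics/scene.png

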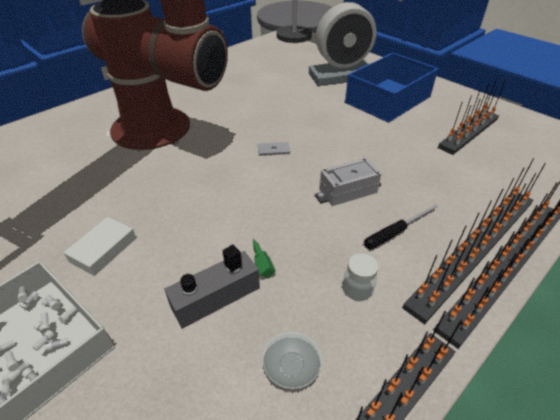

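Top view: candidates for the pin are the square black grip at (363,194) in the holder, the round black head at (402,204), which is the short pin, and a green look-alike at (326,200). The square black one matches the description. The nest is at (183,212), with the top plate's hole at (178,210).

Run:
```python
from h import *
W=np.load("top.npy");im=cv2.imread("pics/top.png")
def rect(m,n):
    p=W[m][:,:2].astype(np.float32);r=cv2.minAreaRect(p*1000);b=cv2.boxPoints(r)
    e=b[1]-b[0],b[2]-b[1];e=max(e,key=np.linalg.norm)
    print(n,len(p),np.round(r[0],1),np.round(r[1],1),"long axis deg",round(np.degrees(np.arctan2(e[1],e[0]))%180,1))
z=W[...,2];v,u=np.mgrid[:420,:560]
rect((z>.048)&(z<.063)&(abs(u-185)<45)&(abs(v-212)<35),"nest top")
rect((z>.048)&(z<.059)&(u>335)&(u<422)&(v>180)&(v<228),"holder top")
rect((z>.096)&(abs(u-363)<14)&(abs(v-194)<14),"grip top")
rect((z>.076)&(abs(u-402)<12)&(abs(v-204)<12),"short top")
a=cv2.resize(im[170:240,130:260],None,fx=5,fy=5,interpolation=cv2.INTER_CUBIC)
b=cv2.resize(im[170:240,300:430],None,fx=5,fy=5,interpolation=cv2.INTER_CUBIC)
cv2.imwrite("pics/crop.png",cv2.resize(np.vstack([a,b]),(557,600)))
# hole of top plate: shadowed/deeper pixels
m=(z<.050)&(abs(u-178)<7)&(abs(v-210)<7);print("hole",m.sum(),W[m].mean(0) if m.any() else 0)
im2=eyes.get_image("top");
for d in eyes.tip_of("top_plate",im2)[:2]:
    c,r=map(int,np.round(d["point"]));print(d,W[r,c])
```

```text
nest top 1633 [548.  182.2] [116.7  62.1] long axis deg 69.3
holder top 1556 [ 571.2 -207.8] [150.3  51. ] long axis deg 79.3
grip top 165 [ 499.1 -111.6] [ 28.5 225.4] long axis deg 144.6
short top 129 [ 495.3 -144.3] [ 22.3 270.9] long axis deg 123.8
hole 34 [0.55206773 0.19155607 0.04640313]
{'point': [181.6, 211.4], 'confidence': 0.9} [0.5487206  0.18103475 0.05329799]
```

View pics/crop.png

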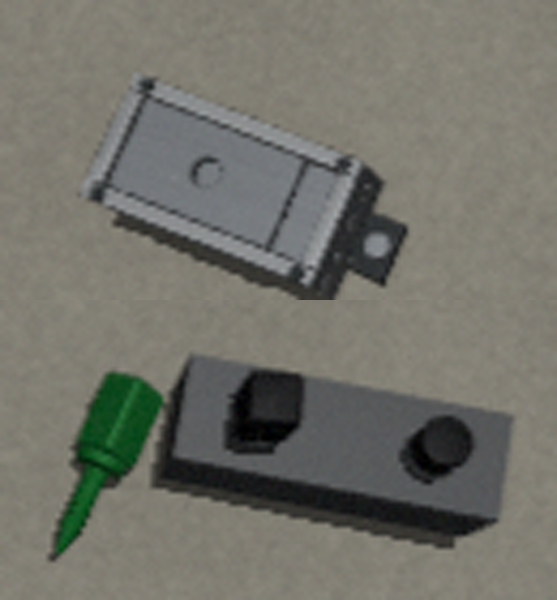

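Crop confirms it: the square black grip is the left one in the holder, and the top plate is pushed to the nest's far +y end, so its hole is about 10 mm off the middle. Moving above the pin.

Request:
{"name": "apply_moves", "arguments": {"plan": [[0.085,0.462,-0.237,0.03,0.602],[0.085,0.462,-0.237,0.03,0.602],[0.085,0.462,-0.237,0.03,0.602],[0.085,0.462,-0.237,0.03,0.602],[0.085,0.462,-0.237,0.03,0.602],[0.085,0.462,-0.237,0.03,0.602],[0.085,0.462,-0.237,0.03,0.602],[0.085,0.462,-0.237,0.03,0.602],[0.085,0.462,-0.237,0.03,0.602],[0.085,0.462,-0.237,0.03,0.602],[0.085,0.462,-0.237,0.03,0.602],[0.085,0.462,-0.237,0.03,0.602]]}}

```text
t: 1.7
tool_pos: [0.5647, -0.1861, 0.3764]
tool_rot: [3.128, -0.293, 0.001]
contact_force: [-0.1, -1.2, -0.3]
opening: 0.0848
grip_force: 0.0
```

Request:
{"name": "apply_moves", "arguments": {"plan": [[0.06,0.042,-0.022,0.003,0],[0.06,0.042,-0.022,0.003,0],[0.06,0.042,-0.022,0.003,0]]}}

```text
t: 1.95
tool_pos: [0.6106, -0.1728, 0.3721]
tool_rot: [-3.128, 0.289, 0.002]
contact_force: [-0.5, 0.1, -0.0]
opening: 0.0603
grip_force: 0.0
```

```bash
cat >> h.py <<'E'
def T():
    o=telemetry.get_obs();M=np.eye(4);M[:3,:3]=R.from_rotvec(o["tool_rot"]).as_matrix();M[:3,3]=o["tool_pos"];return M
def wrist():
    M=T();im=eyes.get_image("wrist");return im,M@np.array(im["hand_eye"])
def ortho(im,C,cx,cy,z,half,ang=0,px=4):
    "metric top view (px pixels/mm) of plane z; ang: world heading of picture's up"
    n=int(half*2000*px);g=(np.arange(n)-n/2)/px/1000
    r,u=np.meshgrid(g,-g);c,s=np.cos(ang),np.sin(ang)
    X=cx+u*c+r*s;Y=cy+u*s-r*c
    P=np.stack([X,Y,np.full_like(X,z),np.ones_like(X)],-1)@np.linalg.inv(C).T
    th=np.arctan2(np.hypot(P[...,0],P[...,1]),P[...,2]);ph=np.arctan2(P[...,1],P[...,0]);K=im["K"]
    return cv2.remap(im["img"],(K[0,2]+K[0,0]*th*np.cos(ph)).astype(np.float32),(K[1,2]+K[1,1]*th*np.sin(ph)).astype(np.float32),cv2.INTER_CUBIC)
def wworld(im,C):
    K=im["K"];z=im["range_z"];v,u=np.mgrid[:420,:560]
    a=(u-K[0,2])/K[0,0];b=(v-K[1,2])/K[1,1];th=np.hypot(a,b)+1e-9;t=np.tan(np.minimum(th,1.5))*z
    P=np.stack([a/th*t,b/th*t,z,np.ones_like(z)],-1);W=(P@C.T)[...,:3];W[(z<=0)|(th>1.45)]=np.nan;return W
def go(x,y,z,yaw_y):
    "shift for a TCP target with tool y heading yaw_y deg"
    M=T();d=M[:3,:3].T@(np.array([x,y,z])-M[:3,3]);h=np.degrees(np.arctan2(M[1,1],M[0,1]))
    dy=(yaw_y-h+180)%360-180;print("shift",np.round(d,4),"roll",round(-np.radians(dy),4),"heading",round(h,2))
E
python3 - <<'E'
from h import *
im,C=wrist();print("cam",C[:3,3])
W=wworld(im,C);z=W[...,2];m=(z>.094)&(z<.107)&(np.hypot(W[...,0]-.5786,W[...,1]+.1685)<.03)
p=W[m][:,:2].astype(np.float32)*1000;print(m.sum(),np.nanmedian(z[m]),cv2.minAreaRect(p))
a=ortho(im,C,.5786,-.1685,.101,.045,np.radians(79.3-90),6)
cv2.imwrite("pics/w1.png",a)
E
```

```text
cam [ 0.68362736 -0.18647271  0.34061547]
809 0.10017870963608724 ((578.1345825195312, -169.66555786132812), (24.2133846282959, 23.1141357421875), 85.25765228271484)
```

View pics/w1.png

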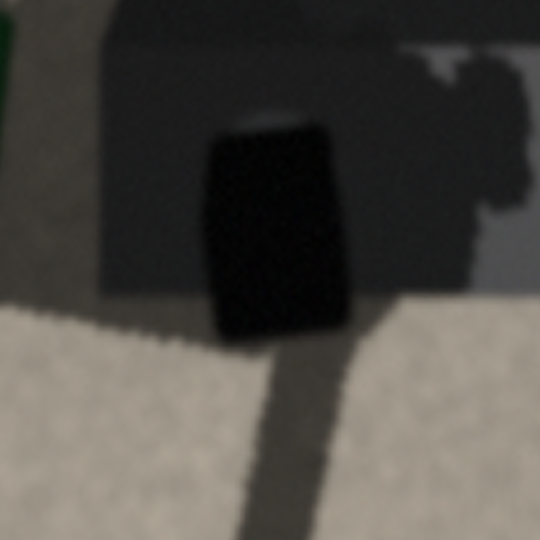

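The square grip's centre is at (0.578, -0.169), with its flats turned about 6° from the holder. That agrees with the depth fit of 85.3°. Going down on it.

```bash
python3 -c "
from h import *
go(.5782,-.1693,.241,-94.7)"
```

```text
shift [-0.0314  0.0014  0.1316] roll -0.1037 heading -100.64
```

Request:
{"name": "apply_moves", "arguments": {"plan": [[0.06,-0.0314,0.0014,0.02,-0.1037],[0.06,-0.0314,0.0014,0.05,-0.1037],[0.06,-0.0314,0.0014,0.08,-0.1037],[0.06,-0.0314,0.0014,0.11,-0.1037],[0.06,-0.0314,0.0014,0.1316,-0.1037],[0.06,-0.0314,0.0014,0.1316,-0.1037],[0.0,-0.0314,0.0014,0.1316,-0.1037],[0.0,-0.0314,0.0014,0.1316,-0.1037],[0.0,-0.0314,0.0014,0.1316,-0.1037],[0.0,-0.0314,0.0014,0.1316,-0.1037],[0.0,-0.0314,0.0014,0.1316,-0.1037],[0.0,-0.0314,0.0014,0.1316,-0.1037]], "newtons": 60}}

```text
t: 3.0
tool_pos: [0.5789, -0.1702, 0.2447]
tool_rot: [3.137, -0.131, 0.006]
contact_force: [-1.5, 0.5, 6.9]
opening: 0.0228
grip_force: 59.7
```

Request:
{"name": "apply_moves", "arguments": {"plan": [[0.0,0,0,-0.01,0],[0.0,0,0,-0.03,0],[0.0,0,0,-0.06,0],[0.0,0,0,-0.09,0],[0.0,0,0,-0.1,0],[0.0,0,0,-0.1,0],[0.0,0,0,-0.1,0]], "newtons": 80}}

```text
t: 3.58
tool_pos: [0.5778, -0.1697, 0.3415]
tool_rot: [3.139, -0.131, 0.001]
contact_force: [0.3, -0.3, -1.7]
opening: 0.0226
grip_force: 79.6
```

Run:
```python
from h import *
o=telemetry.get_obs();print(o["tool_pos"],o["contact_force"],o["wrist_torque"],o["q"],o["opening"],o["grip_force"])
go(.5515,.1915,.345,-110.7)
im,C=wrist();cv2.imwrite("pics/w2.png",im["img"])
for d in eyes.tip_of("pin",im)+eyes.outline_of("pin",im):print({k:v for k,v in d.items() if k!="region"})
```

```text
[ 0.57781493 -0.16965478  0.34152792] [ 0.27214673 -0.26524266 -1.74048052] [-0.00563757 -0.01471315 -0.02154328] [-4.09098250e-01  4.53769279e-02  1.72779182e+00 -9.98968461e-05
  1.36786980e+00  1.24511838e+00] 0.02264783968072536 79.64208483695984
shift [-0.0563 -0.3577 -0.0036] roll 0.2779 heading -94.78
{'point': [192.2, 258.6], 'confidence': 0.7}
{'point': [282.4, 233.9], 'confidence': 0.56}
{'box': [251.9, 233.2, 312.1, 333.4], 'confidence': 0.75}
{'box': [184.5, 169.7, 220.8, 256.2], 'confidence': 0.62}
```

View pics/w2.png

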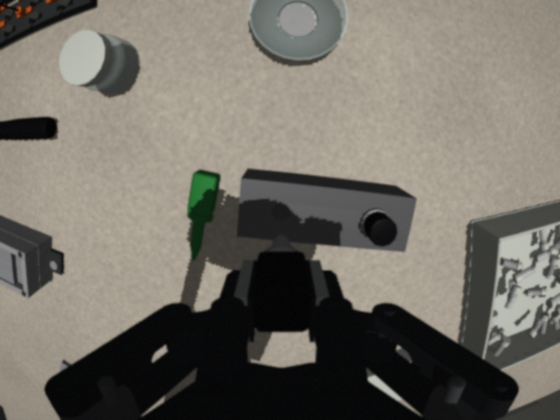

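The pin is held and upright, with its nose hidden behind the grip at about (282,234). Carrying it over to the nest.

Request:
{"name": "apply_moves", "arguments": {"plan": [[0.0,-0.0563,-0.3577,-0.0036,0.2779],[0.0,-0.0563,-0.3577,-0.0036,0.2779],[0.0,-0.0563,-0.3577,-0.0036,0.2779],[0.0,-0.0563,-0.3577,-0.0036,0.2779],[0.0,-0.0563,-0.3577,-0.0036,0.2779],[0.0,-0.0563,-0.3577,-0.0036,0.2779],[0.0,-0.0563,-0.3577,-0.0036,0.2779],[0.0,-0.0563,-0.3577,-0.0036,0.2779],[0.0,-0.0563,-0.3577,-0.0036,0.2779],[0.0,-0.0563,-0.3577,-0.0036,0.2779],[0.0,-0.0563,-0.3577,-0.0036,0.2779],[0.0,-0.0563,-0.3577,-0.0036,0.2779]]}}

```text
t: 4.73
tool_pos: [0.5513, 0.1912, 0.3434]
tool_rot: [3.089, -0.564, -0.004]
contact_force: [0.4, 0.0, -0.8]
opening: 0.0225
grip_force: 79.5
```

Run:
```python
from h import *
o=telemetry.get_obs();print(o["tool_pos"],o["contact_force"],o["q"])
go(.5515,.1915,.345,-110.7)
im,C=wrist();W=wworld(im,C);z=W[...,2];u=np.array([.3535,.9354]);v=np.array([.9354,-.3535])
d=W[...,:2]-[.548,.1822];a,b=d@u,d@v
m=(z>.05)&(z<.062)&(abs(a)<.07)&(abs(b)<.04);p=W[m][:,:2].astype(np.float32)*1000
print("nest",m.sum(),np.nanmedian(z[m]),cv2.minAreaRect(p))
h=(z<.049)&(abs(a-.01)<.012)&(abs(b)<.012);print("hole px",h.sum(),W[h].mean(0) if h.any() else 0)
cv2.imwrite("pics/w3.png",ortho(im,C,.548,.1822,.055,.065,np.radians(-20.7),5)[:600])
```

```text
[0.5513398  0.19122025 0.3433716 ] [ 0.40587117  0.03460623 -0.8097595 ] [ 2.06448895e-01  9.23756972e-04  1.76981707e+00 -5.47624358e-04
  1.37373867e+00  2.13840781e+00]
shift [ 0.     -0.0003 -0.0016] roll 0.0002 heading -110.69
nest 8532 0.05412435431802781 ((547.57373046875, 181.9053497314453), (116.68584442138672, 62.3353157043457), 68.9628677368164)
hole px 190 [0.54846375 0.18965732 0.04580321]
```

View pics/w3.png

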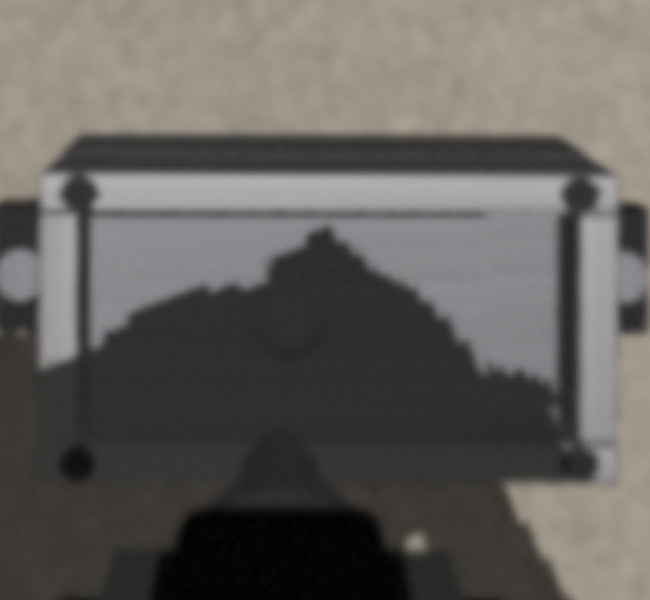

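Rectified view (5 px/mm): the nest is centred at (327,327). The top plate's hole is at (289,320), about 8 mm towards nest +y, with gaps at both plate ends consistent with that. Lowering the nose into it.

Request:
{"name": "apply_moves", "arguments": {"plan": [[0.0,0.0005,0.002,0.015,0],[0.0,0.0005,0.002,0.035,0],[0.0,0.0005,0.002,0.045,0],[0.0,0.0005,0.002,0.05,0],[0.0,0.0005,0.002,0.053,0],[0.0,0.0005,0.002,0.055,0],[0.0,0.0005,0.002,0.056,0],[0.0,0.0005,0.002,0.056,0]]}}

```text
t: 5.45
tool_pos: [0.5517, 0.1893, 0.2898]
tool_rot: [-3.09, 0.565, -0.002]
contact_force: [-0.2, -0.5, -1.4]
opening: 0.0229
grip_force: 79.5
```

Request:
{"name": "apply_moves", "arguments": {"plan": [[0.0,0,0,0.001,0],[0.0,0,0,0.002,0],[0.0,0,0,0.003,0],[0.0,0,0,0.003,0],[0.0,0,0,0.003,0]]}}

```text
t: 5.87
tool_pos: [0.5514, 0.1894, 0.2861]
tool_rot: [-3.09, 0.565, 0.0]
contact_force: [-0.1, 0.5, -1.5]
opening: 0.023
grip_force: 79.5
```

Request:
{"name": "apply_moves", "arguments": {"plan": [[0.0,0,0,0.001,0],[0.0,0,0,0.002,0],[0.0,0,0,0.003,0],[0.0,0,0,0.004,0],[0.0,0,0,0.004,0],[0.0,0,0,0.004,0]]}}

```text
t: 6.37
tool_pos: [0.5514, 0.1894, 0.282]
tool_rot: [3.09, -0.565, -0.0]
contact_force: [0.0, 0.5, -0.5]
opening: 0.022
grip_force: 79.5
```

Request:
{"name": "apply_moves", "arguments": {"plan": [[0.0,0,0,0.0005,0],[0.0,0,0,0.001,0],[0.0,0,0,0.001,0],[0.0,0,0,0.001,0]]}}

```text
t: 6.7
tool_pos: [0.5516, 0.1894, 0.2816]
tool_rot: [-3.09, 0.565, -0.001]
contact_force: [-0.3, -0.1, 0.8]
opening: 0.0228
grip_force: 80.0
```

Contact on the middle plate at TCP z 0.2816, so the nose is at 46 mm as expected. The top plate is at +8 mm, so the middle one must lie towards -y (tool +y). Sliding that way lightly.

Request:
{"name": "apply_moves", "arguments": {"plan": [[0.0,0,0.001,0.001,0],[0.0,0,0.002,0.001,0],[0.0,0,0.003,0.001,0],[0.0,0,0.003,0.001,0]]}}

```text
t: 7.03
tool_pos: [0.5508, 0.1867, 0.2812]
tool_rot: [-3.089, 0.565, -0.004]
contact_force: [-0.1, 1.8, 5.2]
opening: 0.0231
grip_force: 80.4
```

Request:
{"name": "apply_moves", "arguments": {"plan": [[0.0,0,0.001,0,0],[0.0,0,0.002,0,0],[0.0,0,0.003,0,0],[0.0,0,0.003,0,0]]}}

```text
t: 7.37
tool_pos: [0.5498, 0.1839, 0.2812]
tool_rot: [-3.089, 0.564, -0.004]
contact_force: [1.8, 3.0, 6.5]
opening: 0.0225
grip_force: 80.6
```

Request:
{"name": "apply_moves", "arguments": {"plan": [[0.0,0,0.001,0,0],[0.0,0,0.002,0,0],[0.0,0,0.003,0,0],[0.0,0,0.003,0,0]]}}

```text
t: 7.7
tool_pos: [0.5487, 0.1811, 0.2812]
tool_rot: [-3.089, 0.564, -0.004]
contact_force: [1.1, 2.3, 5.9]
opening: 0.0225
grip_force: 80.6
```

Request:
{"name": "apply_moves", "arguments": {"plan": [[0.0,0,0.001,0,0],[0.0,0,0.002,0,0],[0.0,0,0.003,0,0],[0.0,0,0.003,0,0]]}}

```text
t: 8.03
tool_pos: [0.5466, 0.1776, 0.2789]
tool_rot: [3.088, -0.564, -0.003]
contact_force: [0.2, 0.9, -0.8]
opening: 0.023
grip_force: 79.8
```

The nose dropped near s≈-3 mm, which is the edge of the middle plate's hole. Moving on towards its centre and going down.

Request:
{"name": "apply_moves", "arguments": {"plan": [[0.0,0,0.001,0,0],[0.0,0,0.002,0,0],[0.0,0,0.003,0,0],[0.0,0,0.003,0.001,0],[0.0,0,0.003,0.002,0],[0.0,0,0.003,0.003,0],[0.0,0,0.003,0.003,0]]}}

```text
t: 8.62
tool_pos: [0.546, 0.1753, 0.2767]
tool_rot: [3.09, -0.564, -0.001]
contact_force: [0.1, 0.1, -0.8]
opening: 0.0228
grip_force: 79.7
```

Request:
{"name": "apply_moves", "arguments": {"plan": [[0.0,0,0,0.001,0],[0.0,0,0,0.0015,0],[0.0,0,0,0.002,0],[0.0,0,0,0.002,0]]}}

```text
t: 8.95
tool_pos: [0.5461, 0.1754, 0.2751]
tool_rot: [-3.09, 0.564, -0.0]
contact_force: [-0.5, 0.5, -1.2]
opening: 0.0227
grip_force: 79.7
```

Request:
{"name": "apply_moves", "arguments": {"plan": [[0.0,0,0,0.0005,0],[0.0,0,0,0.001,0],[0.0,0,0,0.0015,0],[0.0,0,0,0.002,0],[0.0,0,0,0.002,0]]}}

```text
t: 9.37
tool_pos: [0.5462, 0.1754, 0.2732]
tool_rot: [-3.09, 0.565, -0.001]
contact_force: [0.7, 1.0, -1.2]
opening: 0.023
grip_force: 79.7
```

Request:
{"name": "apply_moves", "arguments": {"plan": [[0.0,0,0,0.0005,0],[0.0,0,0,0.0005,0]]}}

```text
t: 9.53
tool_pos: [0.5462, 0.1755, 0.2727]
tool_rot: [-3.09, 0.565, -0.001]
contact_force: [0.4, 1.5, -0.2]
opening: 0.0229
grip_force: 79.8
```

Request:
{"name": "apply_moves", "arguments": {"plan": [[0.0,0,0,0.0005,0],[0.0,0,0,0.001,0],[0.0,0,0,0.001,0]]}}

```text
t: 9.78
tool_pos: [0.5463, 0.1755, 0.2719]
tool_rot: [-3.09, 0.565, -0.001]
contact_force: [1.2, 2.6, -0.7]
opening: 0.0236
grip_force: 79.8
```

No upward force even below the lower plate's top face (nose at about 36 mm), so the nose is already inside the edge of the lower plate's hole, which lies towards +y. Drawing back that way while sinking.

Request:
{"name": "apply_moves", "arguments": {"plan": [[0.0,0,-0.001,0,0],[0.0,0,-0.002,0,0],[0.0,0,-0.002,0.0005,0],[0.0,0,-0.002,0.001,0],[0.0,0,-0.002,0.001,0]]}}

```text
t: 10.2
tool_pos: [0.5466, 0.177, 0.2702]
tool_rot: [3.089, -0.564, -0.002]
contact_force: [0.1, -1.1, -0.5]
opening: 0.0227
grip_force: 79.8
```

Request:
{"name": "apply_moves", "arguments": {"plan": [[0.0,0,-0.0005,0.0005,0],[0.0,0,-0.001,0.001,0],[0.0,0,-0.001,0.002,0],[0.0,0,-0.001,0.002,0]]}}

```text
t: 10.53
tool_pos: [0.5472, 0.178, 0.2686]
tool_rot: [3.09, -0.564, 0.0]
contact_force: [-0.4, -1.3, 0.8]
opening: 0.0226
grip_force: 80.1
```

Request:
{"name": "apply_moves", "arguments": {"plan": [[0.0,0,-0.001,0.0005,0],[0.0,0,-0.002,0.001,0],[0.0,0,-0.002,0.0015,0],[0.0,0,-0.002,0.0015,0]]}}

```text
t: 10.87
tool_pos: [0.548, 0.1801, 0.2671]
tool_rot: [3.09, -0.564, 0.001]
contact_force: [-0.6, -3.6, 1.8]
opening: 0.0231
grip_force: 80.1
```

Request:
{"name": "apply_moves", "arguments": {"plan": [[0.0,0,-0.001,0.0005,0],[0.0,0,-0.0015,0.001,0],[0.0,0,-0.0015,0.0015,0],[0.0,0,-0.0015,0.0015,0]]}}

```text
t: 11.2
tool_pos: [0.5485, 0.1815, 0.2657]
tool_rot: [3.09, -0.564, 0.0]
contact_force: [-0.6, -2.4, 2.5]
opening: 0.0227
grip_force: 80.2
```

Nose at floor level and on the nest's middle. Continuing down.

Request:
{"name": "apply_moves", "arguments": {"plan": [[0.0,0,0,0.001,0],[0.0,0,0,0.002,0],[0.0,0,0,0.003,0],[0.0,0,0,0.003,0]]}}

```text
t: 11.53
tool_pos: [0.5483, 0.1815, 0.262]
tool_rot: [-3.09, 0.565, 0.001]
contact_force: [-0.3, -2.0, -0.4]
opening: 0.0228
grip_force: 79.7
```

Request:
{"name": "apply_moves", "arguments": {"plan": [[0.0,0,0,0.001,0],[0.0,0,0,0.002,0],[0.0,0,0,0.002,0]]}}

```text
t: 11.78
tool_pos: [0.5483, 0.1815, 0.2602]
tool_rot: [-3.09, 0.565, 0.001]
contact_force: [-0.6, -1.3, -0.3]
opening: 0.0227
grip_force: 79.7
```

Request:
{"name": "apply_moves", "arguments": {"plan": [[0.0,0,-0.001,0,0],[0.0,0,-0.0015,0.001,0],[0.0,0,-0.0015,0.002,0],[0.0,0,-0.0005,0.002,0],[0.0,0,0,0.003,0],[0.0,0,0,0.003,0],[0.0,0,0,0.003,0]]}}

```text
t: 12.37
tool_pos: [0.5484, 0.1816, 0.2575]
tool_rot: [-3.09, 0.565, -0.0]
contact_force: [0.4, 0.5, -0.7]
opening: 0.0229
grip_force: 79.6
```

Request:
{"name": "apply_moves", "arguments": {"plan": [[0.0,0,0,0.001,0],[0.0,0,0,0.002,0],[0.0,0,0,0.003,0],[0.0,0,0,0.003,0]]}}

```text
t: 12.7
tool_pos: [0.5484, 0.1815, 0.2544]
tool_rot: [-3.09, 0.565, 0.0]
contact_force: [-0.1, 0.7, -1.0]
opening: 0.0229
grip_force: 79.7
```

Request:
{"name": "apply_moves", "arguments": {"plan": [[0.0,0,0,0.001,0],[0.0,0,0,0.002,0],[0.0,0,0,0.003,0],[0.0,0,0,0.004,0],[0.0,0,0,0.004,0]]}}

```text
t: 13.12
tool_pos: [0.5484, 0.1814, 0.2503]
tool_rot: [3.09, -0.565, -0.0]
contact_force: [0.2, -0.3, -1.7]
opening: 0.0229
grip_force: 79.7
```

Request:
{"name": "apply_moves", "arguments": {"plan": [[0.0,0,0,0.001,0],[0.0,0,0,0.002,0],[0.0,0,0,0.003,0],[0.0,0,0,0.004,0],[0.0,0,0,0.004,0]]}}

```text
t: 13.53
tool_pos: [0.5484, 0.1814, 0.2463]
tool_rot: [3.09, -0.565, -0.0]
contact_force: [-0.5, 0.4, -1.3]
opening: 0.0227
grip_force: 79.7
```

Request:
{"name": "apply_moves", "arguments": {"plan": [[0.0,0,0,0.001,0],[0.0,0,0,0.002,0],[0.0,0,0,0.0025,0],[0.0,0,0,0.0025,0]]}}

```text
t: 13.87
tool_pos: [0.5484, 0.1814, 0.2439]
tool_rot: [3.09, -0.565, -0.0]
contact_force: [0.3, 0.2, -0.9]
opening: 0.0227
grip_force: 79.7
```

Request:
{"name": "apply_moves", "arguments": {"plan": [[0.0,0,0,0.0005,0],[0.0,0,0,0.001,0],[0.0,0,0,0.001,0]]}}

```text
t: 14.12
tool_pos: [0.5485, 0.1815, 0.2438]
tool_rot: [3.09, -0.564, 0.0]
contact_force: [-1.9, 0.9, 4.3]
opening: 0.0231
grip_force: 80.4
```

The flange is seated: the height matches the predicted 0.2437 and there is about 5 N of load. Releasing and lifting straight up.

Request:
{"name": "apply_moves", "arguments": {"plan": [[0.03,0,0,0,0],[0.045,0,0,0,0],[0.06,0,0,0,0],[0.06,0,0,0,0],[0.06,0,0,-0.01,0],[0.06,0,0,-0.04,0],[0.06,0,0,-0.08,0],[0.06,0,0,-0.12,0],[0.06,0,0,-0.15,0],[0.06,-0.06,0,-0.15,0],[0.06,-0.06,0,-0.15,0],[0.06,-0.06,0,-0.15,0]], "newtons": 20}}

```text
t: 15.12
tool_pos: [0.4901, 0.2037, 0.3949]
tool_rot: [-3.09, 0.561, -0.002]
contact_force: [0.5, -0.3, -1.1]
opening: 0.0603
grip_force: 0.0
```

Run:
```python
from h import *
im,C=wrist();W=wworld(im,C);z=W[...,2]
m=(z>.09)&(z<.12)&(np.hypot(W[...,0]-.548,W[...,1]-.1817)<.03);p=W[m][:,:2].astype(np.float32)*1000
print("grip",m.sum(),np.nanmedian(z[m]),cv2.minAreaRect(p))
cv2.imwrite("pics/w4.png",im["img"])
```

```text
grip 845 0.09913549603340188 ((546.6692504882812, 182.0133514404297), (23.02640724182129, 23.941696166992188), 69.19048309326172)
```

View pics/w4.png

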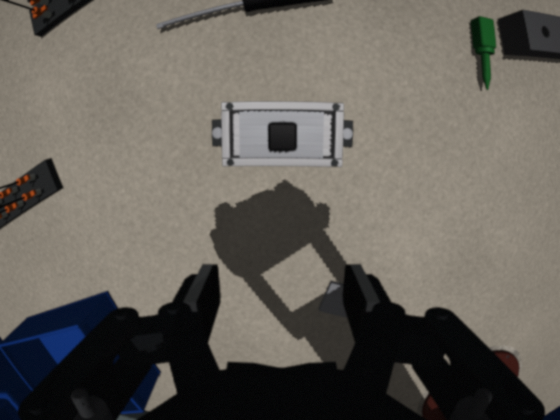

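The pin stands centred in the nest at (283,136). Its top measures 99 mm, against 100 mm expected when home, and the gripper is clear.

```bash
python3 -c "
from h import *
print(ctrl.finish_job())"
```

```text
the job is handed in; nothing more can be done
None
```

The square-grip locating pin is fully home through all three plates and the nest's floor hole. I released it and handed the job in at about 15 s, with contact forces never reading above about 8 N.

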